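Put the sampling swab into the open vial

TASK

Take the sampling swab out of its steel stand and push it, bud first, down into the one open vial in the rack until its collar sits on the vial's rim, then let go so that it stands there upright. Leave the dropper bottle where it stands.

Things in the scene. Friction and masses are not known exactly. Their poses are not given: they have to be found in the camera images.
- swab_grip (a point): Grip centre of a white rigid sampling swab, 150 mm long, 40 g, which starts upright, bud down, in a round dark steel stand fixed to the worktop (sleeve 34 mm across, 88 mm tall; foot 84 mm across). The handle is a round bar 16 mm across, 71 mm tall, taken from any side; this point is on its axis, 33 mm below its top, 38 mm above its lower end. z points from bud to handle.
- swab_collar (a point): Centre of the underside of the swab's collar (36 mm across, 4 mm thick, just below the handle), 42 mm below swab_grip and 75 mm above the bud's tip. At the start it rests on the stand's rim. Below it: a taper 16 mm long (20 mm across at the top, 10 mm at the bottom), a 6 mm shaft, a bud 9 mm across. z points from bud to handle.
- vial_mouth (a point): Centre of the open vial's mouth at rim height, 103 mm above the worktop, z up. Amber glass vial, 32 mm across, 26 mm inside, 90 mm deep, upright, fixed in any one of the three places of a grey rack (200 x 66 mm, places in a row 60 mm apart). The other two places hold like vials closed by white screw caps (35 mm across, tops 8 mm above the open rim).
- dropper_center (a point): Centre, half-way up, of a loose white dropper bottle, 33 mm across, 67 mm tall, standing on the worktop. A bystander, to be left where it stands.
Things that resemble listed ones, but are neither listed nor needed, are in the scene too. Leave any blue look-alike of the part that bears swab_grip alone.

How it is judged (in metres and radians):
At the end, for the whole second after the job is handed in: The swab stands in the open vial, bud down: the underside of its collar is within 10 mm of the rim in height and within 10 mm of the mouth's centre sideways, it is within 10 degrees of upright, released and at rest (horizontal distance between swab_collar and vial_mouth below 0.01 m and z of swab_collar in the frame of vial_mouth between -0.01 and 0.01 m and z of swab_grip in the frame of vial_mouth above 0.02 m and angle between swab_grip's own z axis and vertical below 0.175 rad); the robot touches nothing.
It fails at once if the dropper bottle is knocked or moved by more than 30 mm (distance of dropper_center from where it was at the start of the episode above 0.03 m).
It also fails if it takes over 43 s, if anything falls off the work surface, if the arm or the gripper's body presses on something with over 40 N, if the wrist force passes 120 N, or if a joint passes its speed limit or range.

ROBOT

A 7-joint arm with a two-finger parallel gripper is mounted at the origin on a cart in front of the work surface, level with it; the furniture and walls round the work are solid. World frame = base frame: x ahead of the robot, y to its left, z up, the work surface at z = 0. Lengths are in mm, angles in degrees, forces in N, time in s.
With the tool pointing down it reaches from about 350 to 900 mm from the base axis. Payload 19.9 kg.
Tool frame: the origin (TCP) lies at the very end of the fingers, on their centre line; the grasp point (between the pads) lies 19 mm behind it; z points along the fingers, y is the line along which they close (so a half turn about z gives the same grasp; the last joint's range is limited). The gripper opens to 85 mm and grips with 20 to 120 N. Pads are 22 mm wide; open, the fingers measure 114 mm over their backs; the gripper's body (76 mm by 85 mm) begins 54 mm behind the grasp point. The pads swing forward as they close: fully open they stand 13 mm farther back than shut.
Start: joints at [-69.528, 23.915, -0.59, 92.452, 0.269, 63.638, -3.037], TCP at [242.683, 575.939, 231.26] pointing down, gripper open.
Joint ranges: [-161.28, 161.28], [-22.2, 115.67], [-73.04, 71.86], [3.21, 147.25], [-68.34, 248.33], [10.77, 114.83], [-161.83, 161.83]. Speed limits (degrees/s): [108.29, 108.29, 136.94, 136.94, 172.46, 172.46, 172.46].

INTERFACE

Orientations are given as [roll, pitch, yaw] about the fixed x, y, z axes, in that order (R = Rz(yaw) Ry(pitch) Rx(roll)).
In Python, from workcell import get_state, read_camera, hand_in, spot_in, trace gives the robot as it stands.
- The arm moves only by the shell command python3 -m jog 'ROWS' [OPENING] [FORCE]. ROWS is JSON, a list of rows, each an object with "translation": the shift along the tool's x, y, z in m, a list of three; "roll": the turn about the tool's z in degrees. A call has 1 to 20 rows; each row is the pose to reach, as a shift and turn from the pose commanded when the call began, along the tool's axes at that moment; what a row does not reach only later rows make up. A row lasts 1/8 s, in which the tool goes at most 62.5 mm and 10.7 degrees, less where a joint would pass 70% of its speed; a pose out of reach is approached as far as the arm can. A call with a gripper value outside its range is refused whole. OPENING is the finger opening in m, from 0 to 0.0854, set as the call begins (- or left out, the last holds). The fingers move at their own pace and stop on an object; FORCE is the grip in N (left out, the last holds). Time passes only in rows, so rows that repeat a pose let the fingers close. It gives the time, the measured TCP pose, the force, the opening and the grip force at its end, in the units of the state.
- get_state(): the state, without advancing time (a new reading comes with each control period).
- read_camera(name): name is "scene" or "top" or "wrist"; returns a dict with "frame" (400x640x3 uint8, blue, green, red), "K" (3x3 intrinsics, pixels), "cam_to_world" (4x4, takes a point from camera to world coordinates). Camera axes: x right, y up, looking along -z (the intrinsics and any distortion apply to the point x, -y, -z); pixel columns grow to the right and rows downward; lengths in mm; the calibration is good to about 2 mm. The wrist camera is an equidistant fisheye: a pixel r from the principal point sees the ray r / f radians off the axis. A picture is of the moment at which its call begins. There is no depth.
- hand_in(): hands the job in; it is judged then, once.
Trained networks look in the newest picture that a camera, given by its name, has taken for a name from the list of things; names that differ only in an ending like _2 or _b are one class to them, and where a whole thing is asked for, a point or a joint stands for the part that bears it (a point fixed in the world has none). Each returns a list of dicts, best first, with "confidence" (0 to 1); they miss things now and then, are a little off and sometimes report something else, mostly with a low value. They report only what shows in the picture. A call takes as long as a camera call. They do not tell look-alikes from the thing itself.
- spot_in(name, camera): "box" ([left, top, right, bottom] in pixels, round what is visible of it).
- trace(name, camera): "mask" (400x640 bool, what is visible of it) and "box" ([left, top, right, bottom] in pixels, round what is visible of it).
The state is a dict: "time": time; "joint_pos": joint angles; "qd": joint speeds; "joint_efforts": joint torques, N m; "ee_pos": TCP position; "eef_rot": TCP orientation; "force": force on the tool from outside, world axes, zero at the start; "torque": the same for the moment, N m; "gripper_width": finger opening in mm; "grasp_force": force on a finger pad.
Only numpy, scipy, OpenCV 4.12 (cv2) and the standard library are available. Lean on these libraries where they do the work, as an engineer would, in place of code of your own. Each camera call takes 0.05 s, during which the arm holds its last target. There are 200 camera calls.

## Working session

There is one attempt and no reset: what is moved stays moved. The work goes in short steps, Python scripts to look and compute and a shell command to move; the robot and the scene stay as the last step left them, time stands still between calls to the robot, and variables do not carry over. Pictures are saved under pics/ and viewed, at most 10 in all, crops included, and the job is handed in when it is done.

```bash
mkdir -p pics; cat > h.py <<'E'
import numpy as np,cv2
from workcell import *
def ray(c,u,v):
    K=c["K"];T=np.array(c["cam_to_world"]);K=np.array(K)
    d=np.array([(u-K[0,2])/K[0,0],-(v-K[1,2])/K[1,1],-1.]);return T[:3,3],T[:3,:3]@d
def atz(c,u,v,z):
    o,d=ray(c,u,v);return o+d*(z-o[2])/d[2]
E
python3 - <<'E'
from h import *
s=get_state();print(s)
for n in("scene","top"):
    c=read_camera(n);cv2.imwrite(f"pics/{n}0.png",c["frame"]);print(n,c["K"],c["cam_to_world"],[k for k in c])
    for t in("swab_grip","swab_collar","vial_mouth","dropper_center"):
        print(t,[(np.round(x["box"]),round(x["confidence"],2)) for x in spot_in(t,n)])
E
```

```text
{'time': 0.0, 'joint_pos': array([-69.5276414 ,  23.9502666 ,  -0.59112882,  92.48429696,
         0.26883109,  63.63893877,  -3.03912255]), 'qd': array([ 0.07336678,  0.02946123, -0.03503202,  0.05695617,  0.07063023,
        0.04294706, -0.06539176]), 'joint_efforts': array([-4.02955220e-04, -8.64454365e+01,  6.78310432e-01, -4.34903598e+01,
        1.90268049e-02,  7.44912832e-03, -2.01896245e-05]), 'ee_pos': array([242.56751326, 575.63507323, 230.64494589]), 'eef_rot': array([-1.79928021e+02,  4.58700739e-03,  1.57148428e+02]), 'force': array([ 0.42884295, -0.95749367, -0.14780956]), 'torque': array([ 0.00670759,  0.00546065, -0.03067416]), 'grasp_force': 0.0, 'gripper_width': 85.33813580052924}
scene [[374.90972011   0.         316.28771385]
 [  0.         374.90972011 194.77677628]
 [  0.           0.           1.        ]] [[ 4.80873547e-01  4.29346383e-01 -7.64475189e-01 -4.42277338e+02]
 [-8.76715754e-01  2.24110834e-01 -4.25609939e-01 -3.85273227e+02]
 [-1.14069160e-02  8.74892003e-01  4.84183710e-01  7.75372214e+02]
 [ 0.00000000e+00  0.00000000e+00  0.00000000e+00  1.0000
[... 167 characters left out ...]
5.]), 0.47)]
top [[380.39585833   0.         321.72413818]
 [  0.         380.39585833 195.86538879]
 [  0.           0.           1.        ]] [[ 1.23235474e-03  9.95457864e-01 -9.51951836e-02  4.14885146e+02]
 [-9.99847458e-01  2.88510656e-03  1.72260318e-02  1.93488874e+02]
 [ 1.74224370e-02  9.51594337e-02  9.95309570e-01  1.32078180e+03]
 [ 0.00000000e+00  0.00000000e+00  0.00000000e+00  1.00000000e+00]] ['frame', 'K', 'cam_to_world']
swab_grip [(array([161., 192., 168., 230.]), 0.7), (array([289., 207., 299., 217.]), 0.59)]
swab_collar [(array([162., 193., 170., 232.]), 0.65), (array([285., 206., 296., 216.]), 0.57)]
vial_mouth [(array([461., 195., 478., 203.]), 0.7)]
dropper_center []
```

View pics/scene0.png

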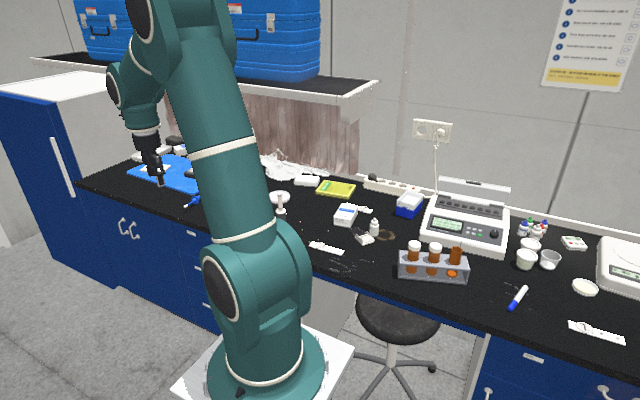

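View pics/top0.png

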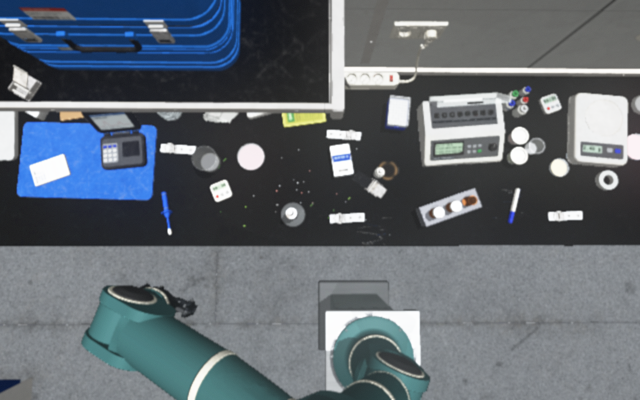

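The scene view shows the swab at about (281,200), the rack at (433,265) with its open vial on the right, and the dropper at (374,227). In the top view the swab is at (292,213), the open vial at (470,200) and the dropper at (381,172). I'll zoom in on both next.

```bash
python3 - <<'E'
from h import *
t=cv2.imread("pics/top0.png");s=cv2.imread("pics/scene0.png")
a=cv2.resize(t[150:240,270:490],None,fx=3.6,fy=3.6,interpolation=2)
b=cv2.resize(s[185:285,260:480],None,fx=2.7,fy=2.7,interpolation=2);b=cv2.copyMakeBorder(b,0,0,0,a.shape[1]-b.shape[1],0)
cv2.imwrite("pics/z.png",np.vstack([a,b]));print(a.shape,b.shape)
ct=read_camera("top");cs=read_camera("scene")
print("swab top",atz(ct,291.5,211.5,163),"vial",atz(ct,469.5,199,103),"dropper",atz(ct,380,172,60))
print("scene swab z163",atz(cs,281,194,163),"vial",atz(cs,456,248,103),"dropper",atz(cs,374,220,67))
E
```

```text
(324, 792, 3) (270, 792, 3)
swab top [477.57937237 265.34099394 163.        ] vial [ 522.55502016 -305.85860942  103.        ] dropper [616.57196988 -24.0202161   60.        ]
scene swab z163 [473.93649586 261.82897838 163.        ] vial [ 526.51760676 -311.65109435  103.        ] dropper [610.41532306 -26.96111212  67.        ]
```

View pics/z.png

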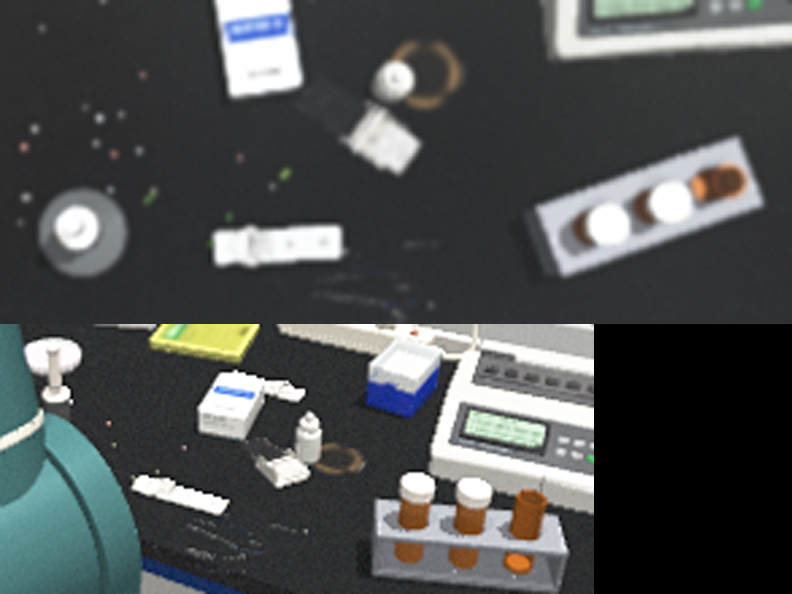

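The zoomed view puts the swab handle top near (291,212) in the top image. The open mouth is near (473,200), and the dropper is well off the path. I'm moving above the swab.

```bash
cat >> h.py <<'E'
def totool(target,s=None):
    from scipy.spatial.transform import Rotation as R
    s=s or get_state();M=R.from_euler('xyz',s["eef_rot"],degrees=True).as_matrix()
    return M.T@(np.array(target)-s["ee_pos"])
def wpix(c,P):
    K=np.array(c["K"]);T=np.array(c["cam_to_world"]);p=T[:3,:3].T@(np.array(P)-T[:3,3]);p=p*[1,-1,-1]
    th=np.arctan2(np.hypot(p[0],p[1]),p[2]);n=p[:2]/np.hypot(p[0],p[1]);return K[:2,2]+n*th*[K[0,0],K[1,1]]
def wray(c,u,v):
    K=np.array(c["K"]);T=np.array(c["cam_to_world"]);m=np.array([(u-K[0,2])/K[0,0],(v-K[1,2])/K[1,1]]);th=np.hypot(*m);m=m/th*np.sin(th)
    return T[:3,3],T[:3,:3]@np.array([m[0],-m[1],-np.cos(th)])
def watz(c,u,v,z):
    o,d=wray(c,u,v);return o+d*(z-o[2])/d[2]
E
python3 -m jog '[{"translation":[-0.042,-0.025,0]},{"translation":[-0.084,-0.05,0]},{"translation":[-0.126,-0.075,0]},{"translation":[-0.168,-0.10,0]},{"translation":[-0.21,-0.125,0]},{"translation":[-0.252,-0.15,0]},{"translation":[-0.294,-0.175,0]},{"translation":[-0.336,-0.197,0]},{"translation":[-0.336,-0.197,0]},{"translation":[-0.336,-0.197,0]},{"translation":[-0.336,-0.197,0]}]' 0.085 40
python3 - <<'E'
from h import *
c=read_camera("wrist");cv2.imwrite("pics/w1.png",c["frame"])
for t in("swab_grip","swab_collar"):
    print(t,[(np.round(x["box"]),round(x["confidence"],2)) for x in spot_in(t,"wrist")])
print(wpix(c,[476,264,163]),wpix(c,[476,264,94]),c["K"],np.array(c["cam_to_world"])[:3,3])
for z in (94,163): print([np.round(wpix(c,[476+9*i,264+9*j,z])) for i,j in((1,0),(-1,0),(0,1),(0,-1))])
E
```

```text
swab_grip [(array([433., 257., 467., 290.]), 0.79)]
swab_collar [(array([435., 258., 467., 290.]), 0.62)]
[174.3461398  429.68015431] [187.0770537  395.52234981] [[309.70691629   0.         313.3048777 ]
 [  0.         309.70691629 196.92522924]
 [  0.           0.           1.        ]] [174.37051006 605.83889205 374.27068115]
[array([190., 399.]), array([184., 392.]), array([191., 395.]), array([183., 396.])]
[array([178., 433.]), array([170., 426.]), array([179., 430.]), array([170., 430.])]invalid input at $[0]: expected keys translation, roll
```

View pics/w1.png

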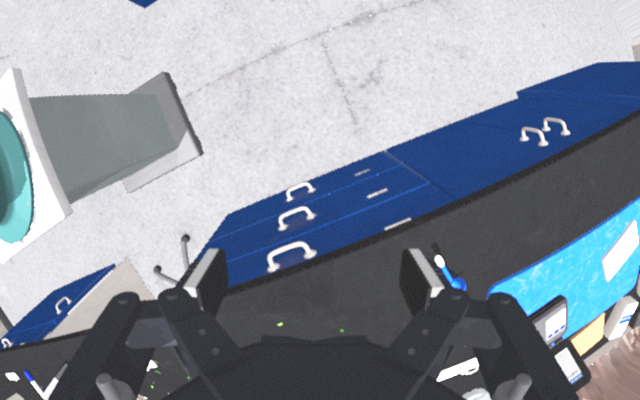

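The row needed a roll key, so the arm hasn't moved. This picture is from the start pose: fingers at (200,280) and (430,280), blue look-alike lying at (450,270). I'll run the move again.

```bash

python3 -m jog '[{"translation":[-0.042,-0.025,0],"roll":0},{"translation":[-0.084,-0.05,0],"roll":0},{"translation":[-0.126,-0.075,0],"roll":0},{"translation":[-0.168,-0.10,0],"roll":0},{"translation":[-0.21,-0.125,0],"roll":0},{"translation":[-0.252,-0.15,0],"roll":0},{"translation":[-0.294,-0.175,0],"roll":0},{"translation":[-0.336,-0.197,0],"roll":0},{"translation":[-0.336,-0.197,0],"roll":0},{"translation":[-0.336,-0.197,0],"roll":0},{"translation":[-0.336,-0.197,0],"roll":0}]' 0.085 40
python3 - <<'E'
from h import *
c=read_camera("wrist");cv2.imwrite("pics/w2.png",c["frame"])
for t in("swab_grip","swab_collar"):
    print(t,[(np.round(x["box"]),round(x["confidence"],2)) for x in spot_in(t,"wrist")])
for z in (94,163): print(wpix(c,[476,264,z]),[np.round(wpix(c,[476+9*i,264+9*j,z])) for i,j in((1,0),(-1,0),(0,1),(0,-1))])
print(get_state()["joint_pos"])
E
```

```text
time: 2.12
ee_pos: [475.2, 264.9, 231.3]
eef_rot: [180.0, -0.0, 157.2]
force: [-0.3, 0.1, 0.1]
gripper_width: 85.3
grasp_force: 0.0
swab_grip [(array([564.,  27., 597., 117.]), 0.93), (array([306., 168., 342., 221.]), 0.72)]
swab_collar [(array([305., 169., 340., 221.]), 0.95), (array([568.,  31., 596., 117.]), 0.62)]
[311.6925077  186.94505915] [array([315., 195.]), array([308., 178.]), array([321., 183.]), array([303., 191.])]
[311.20986069 211.77736169] [array([316., 222.]), array([306., 201.]), array([323., 207.]), array([300., 216.])]
[-40.23689329  15.70030093   9.43504827 104.37317185  -2.93499904
  60.16751259  37.53404116]
```

View pics/w2.png

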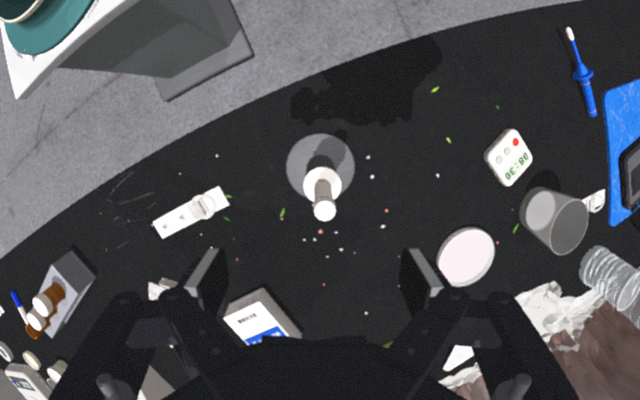

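The wrist view shows the handle top at (325,211) and the collar at (322,183), slightly right of the finger centre line.

```bash

python3 - <<'E'
from h import *
c=read_camera("wrist")
a=watz(c,325,211,163);b=watz(c,322,183,95);print(a,b)
m=trace("swab_grip","wrist")
print([(x["box"],x["confidence"]) for x in m])
print(totool([*((a+b)/2)[:2],111]))
E
```

```text
[479.57179968 273.07159379 163.        ] [476.21902097 274.06181299  95.        ]
[([564.2, 28.1, 596.6, 118.9], 0.78), ([304.7, 166.6, 340.8, 220.0], 0.66)]
[  1.4406515    9.40418765 120.32000689]
```

```bash

python3 -m jog '[{"translation":[0.001,0.008,0],"roll":0},{"translation":[0.001,0.008,0.03],"roll":0},{"translation":[0.001,0.008,0.06],"roll":0},{"translation":[0.001,0.008,0.09],"roll":0},{"translation":[0.001,0.008,0.11],"roll":0},{"translation":[0.001,0.008,0.12],"roll":0},{"translation":[0.001,0.008,0.12],"roll":0},{"translation":[0.001,0.008,0.12],"roll":0}]' 0.085 40
python3 - <<'E'
from h import *
c=read_camera("wrist");cv2.imwrite("pics/w3.png",c["frame"][100:400,120:520])
E
```

```text
time: 3.38
ee_pos: [478.4, 272.0, 112.1]
eef_rot: [179.9, 0.0, 157.2]
force: [0.5, -1.0, 0.2]
gripper_width: 84.6
grasp_force: 0.0
```

View pics/w3.png

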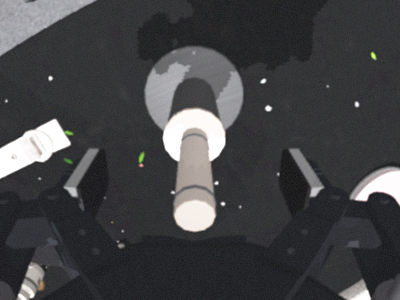

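The handle is centred between the pads (crop x 194, pads at 97 and 290). I'll close and lift.

```bash

python3 -m jog '[{"translation":[0,0,0],"roll":0},{"translation":[0,0,0],"roll":0},{"translation":[0,0,0],"roll":0},{"translation":[0,0,0],"roll":0},{"translation":[0,0,0],"roll":0},{"translation":[0,0,0],"roll":0},{"translation":[0,0,0],"roll":0},{"translation":[0,0,0],"roll":0},{"translation":[0,0,0],"roll":0},{"translation":[0,0,0],"roll":0}]' 0.0 50
```

```text
time: 4.68
ee_pos: [478.0, 271.7, 111.3]
eef_rot: [-180.0, 0.0, 157.2]
force: [-1.6, -0.9, 4.2]
gripper_width: 14.5
grasp_force: 48.6
```

```bash

python3 -m jog '[{"translation":[0,0,-0.01],"roll":0},{"translation":[0,0,-0.03],"roll":0},{"translation":[0,0,-0.06],"roll":0},{"translation":[0,0,-0.09],"roll":0},{"translation":[0,0,-0.12],"roll":0},{"translation":[0,0,-0.14],"roll":0},{"translation":[0,0,-0.15],"roll":0},{"translation":[0,0,-0.15],"roll":0},{"translation":[0,0,-0.15],"roll":0}]' 0.0 50
python3 - <<'E'
from h import *
cs=read_camera("top");cv2.imwrite("pics/t2.png",cs["frame"])
print(totool([523,-305,261]))
c=read_camera("wrist");cv2.imwrite("pics/w4.png",c["frame"])
for t in("swab_grip","swab_collar"):
    print(t,[(np.round(x["box"]),round(x["confidence"],2)) for x in spot_in(t,"wrist")])
ct=cs
for u,v,z in((473.1,200.3,103),(270+609/3.6,150+224/3.6,111),(270+671/3.6,150+202/3.6,111)): print(atz(ct,u-.4,v-.4,z))
print(get_state()["joint_pos"])
E
```

```text
time: 5.8
ee_pos: [477.7, 271.5, 260.5]
eef_rot: [-179.9, -0.0, 157.2]
force: [0.2, 0.1, -1.5]
gripper_width: 15.0
grasp_force: 48.7
[-2.65610447e+02 -5.13669680e+02 -1.11060080e-01]
swab_grip [(array([282., 196., 346., 332.]), 0.84), (array([549.,  28., 581., 113.]), 0.8)]
swab_collar [(array([550.,  31., 586., 116.]), 0.96), (array([283., 196., 342., 332.]), 0.7)]
[ 519.66038088 -316.17981621  103.        ]
[ 480.38879326 -202.0703994   111.        ]
[ 500.1204198  -258.16482609  111.        ]
[-40.81585313  14.67272942   9.53977326 101.63936678  -2.66744413
  63.96401466  36.74211726]
```

View pics/w4.png

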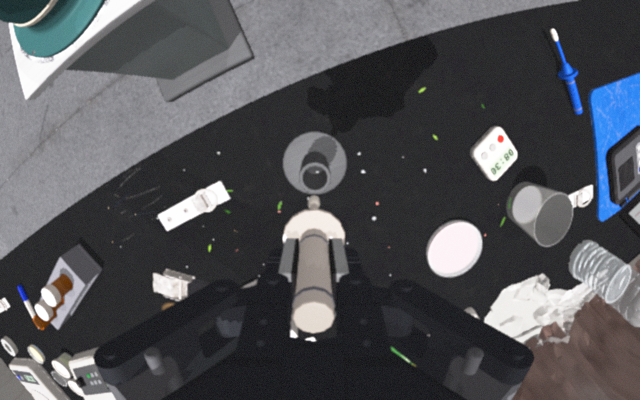

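The swab is held upright and clear of the stand, with the collar at (314,222) and the bud at (314,201). Next is the carry, stopping about 35 mm short of the vial to look.

```bash

python3 -m jog '[{"translation":[-0.01,-0.02,0],"roll":0},{"translation":[-0.03,-0.06,0],"roll":0},{"translation":[-0.05,-0.10,0],"roll":0},{"translation":[-0.07,-0.14,0],"roll":0},{"translation":[-0.09,-0.18,0],"roll":0},{"translation":[-0.11,-0.22,0],"roll":0},{"translation":[-0.13,-0.26,0],"roll":0},{"translation":[-0.15,-0.30,0],"roll":0},{"translation":[-0.17,-0.34,0],"roll":0},{"translation":[-0.19,-0.38,0],"roll":0},{"translation":[-0.21,-0.42,0],"roll":0},{"translation":[-0.23,-0.46,0],"roll":0},{"translation":[-0.24,-0.48,0],"roll":0},{"translation":[-0.25,-0.49,0],"roll":0},{"translation":[-0.25,-0.49,0],"roll":0},{"translation":[-0.25,-0.49,0],"roll":0},{"translation":[-0.25,-0.49,0],"roll":0}]' 0.0 50
python3 - <<'E'
from h import *
c=read_camera("wrist");cv2.imwrite("pics/w5.png",cv2.resize(c["frame"][80:340,160:480],None,fx=2.3,fy=2.3,interpolation=2))
for t in("swab_collar","vial_mouth"):
    print(t,[(np.round(x["box"]),round(x["confidence"],2)) for x in spot_in(t,"wrist")])
s=get_state()
print(wpix(c,[520,-314,103]),s["joint_pos"],wpix(c,s["ee_pos"]-[0,0,98]),wpix(c,s["ee_pos"]+[0,0,52]))
E
```

```text
time: 8.12
ee_pos: [518.3, -276.1, 261.4]
eef_rot: [180.0, 0.0, 157.2]
force: [-0.4, -0.9, 0.4]
gripper_width: 15.0
grasp_force: 48.7
swab_collar [(array([282., 195., 344., 332.]), 0.83)]
vial_mouth [(array([266., 171., 299., 211.]), 0.7)]
[278.71434957 195.90232258] [  2.24909744  20.19451646  29.16186627  96.88141886 -10.64397698
  65.67855162 101.50314875] [311.56462144 198.27076191] [309.53129836 318.04858125]
```

View pics/w5.png

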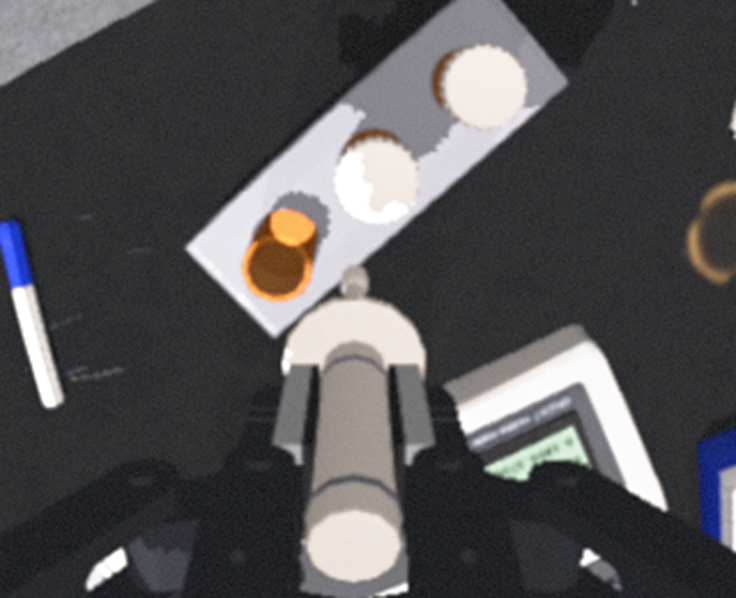

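The open mouth is centred at about image (281,195), with its circle fully visible. The bud is at (314,202), in front and to the right of it.

```bash

python3 - <<'E'
from h import *
c=read_camera("wrist")
for du,dv in((0,0),(3,0),(3,1.5)):
    a=watz(c,280.9-du,195.2-dv,103);print(a,totool([*a[:2],126]))
E
```

```text
[ 520.13473705 -312.07700783  103.        ] [-15.52442684 -31.96030179 135.444208  ]
[ 518.93700038 -314.91962619  103.        ] [-15.52306709 -35.04494931 135.44395535]
[ 517.48701384 -314.25237779  103.        ] [-13.92778769 -34.9923664  135.44367036]
```

```bash

python3 -m jog '[{"translation":[-0.007,-0.017,0],"roll":0},{"translation":[-0.015,-0.034,0],"roll":0},{"translation":[-0.015,-0.034,0.02],"roll":0},{"translation":[-0.015,-0.034,0.04],"roll":0},{"translation":[-0.015,-0.034,0.05],"roll":0},{"translation":[-0.015,-0.034,0.05],"roll":0},{"translation":[-0.015,-0.034,0.05],"roll":0}]' 0.0 50
python3 - <<'E'
from h import *
c=read_camera("wrist");a=cv2.resize(c["frame"][140:300,240:400],None,fx=3.5,fy=3.5,interpolation=2)
cv2.imwrite("pics/w6.png",a)
E
```

```text
time: 9.2
ee_pos: [519.0, -314.6, 212.1]
eef_rot: [-180.0, 0.1, 157.1]
force: [0.1, -0.2, -0.7]
gripper_width: 14.9
grasp_force: 48.7
```

View pics/w6.png

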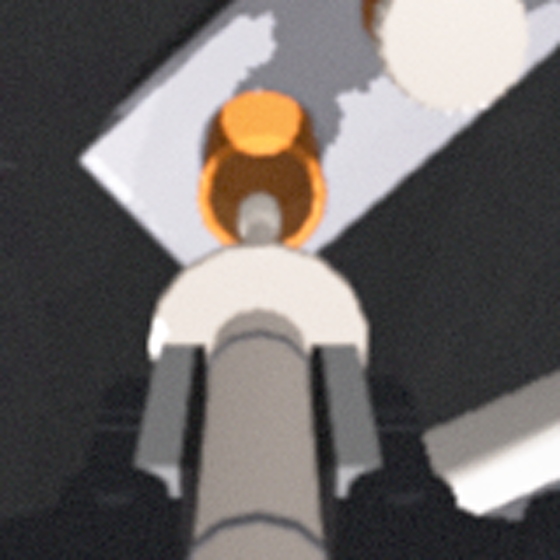

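The bud is inside the mouth ellipse, at crop (259,205) against a mouth centre of about (262,195), so it is off by 1–2 mm. I'll nudge and insert.

```bash

python3 -m jog '[{"translation":[0.0015,0.0005,0],"roll":0},{"translation":[0.0015,0.0005,0.01],"roll":0},{"translation":[0.0015,0.0005,0.02],"roll":0},{"translation":[0.0015,0.0005,0.03],"roll":0},{"translation":[0.0015,0.0005,0.04],"roll":0},{"translation":[0.0015,0.0005,0.05],"roll":0},{"translation":[0.0015,0.0005,0.06],"roll":0},{"translation":[0.0015,0.0005,0.065],"roll":0},{"translation":[0.0015,0.0005,0.065],"roll":0},{"translation":[0.0015,0.0005,0.065],"roll":0}]' 0.0 50
```

```text
time: 10.5
ee_pos: [517.7, -313.2, 146.6]
eef_rot: [-180.0, 0.0, 157.2]
force: [-0.8, -0.5, -0.0]
gripper_width: 14.4
grasp_force: 48.7
```

```bash

python3 -m jog '[{"translation":[0,0,0.004],"roll":0},{"translation":[0,0,0.008],"roll":0},{"translation":[0,0,0.012],"roll":0},{"translation":[0,0,0.015],"roll":0},{"translation":[0,0,0.017],"roll":0},{"translation":[0,0,0.017],"roll":0},{"translation":[0,0,0.017],"roll":0}]' 0.0 50
```

```text
time: 11.38
ee_pos: [517.7, -313.1, 129.4]
eef_rot: [-180.0, 0.0, 157.2]
force: [2.7, -0.6, -1.9]
gripper_width: 14.4
grasp_force: 48.7
```

```bash

python3 -m jog '[{"translation":[0,0,0.001],"roll":0},{"translation":[0,0,0.002],"roll":0},{"translation":[0,0,0.003],"roll":0},{"translation":[0,0,0.003],"roll":0},{"translation":[0,0,0.003],"roll":0}]' 0.0 50
```

```text
time: 12.0
ee_pos: [517.7, -313.2, 126.4]
eef_rot: [-180.0, 0.0, 157.1]
force: [5.2, -1.7, 0.2]
gripper_width: 14.4
grasp_force: 48.9
```

```bash

python3 - <<'E'
from h import *
w=read_camera("wrist")["frame"];s=read_camera("scene")["frame"]
a=cv2.resize(w[120:320,220:420],(400,400),interpolation=2);b=cv2.resize(s[215:290,385:485],(400,300),interpolation=2);b=cv2.copyMakeBorder(b,0,100,0,0,0)
cv2.imwrite("pics/f.png",np.hstack([a,b]));print(get_state()["force"])
E
```

```text
[ 4.45781478 -2.83305022  0.78941523]
```

View pics/f.png

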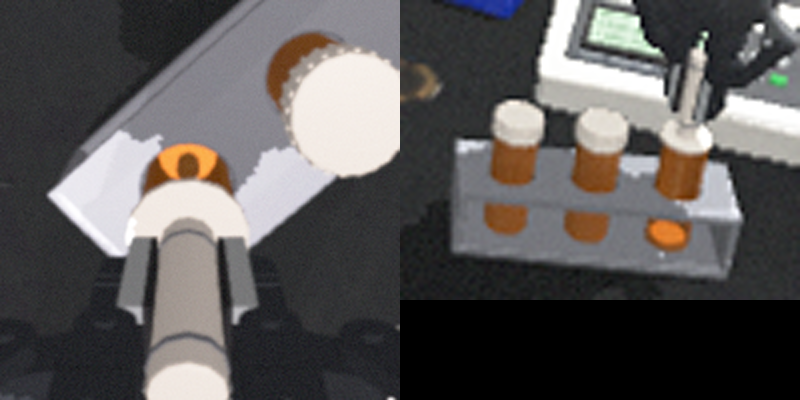

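The swab is in the open vial with its collar practically on the rim. I'll relieve the small side force, press lightly until it touches, then release.

```bash

python3 -m jog '[{"translation":[-0.001,0.0005,0],"roll":0},{"translation":[-0.001,0.0005,0.0005],"roll":0},{"translation":[-0.001,0.0005,0.001],"roll":0},{"translation":[-0.001,0.0005,0.001],"roll":0}]' 0.0 50
```

```text
time: 12.6
ee_pos: [518.3, -313.2, 126.2]
eef_rot: [180.0, -0.0, 157.1]
force: [-5.1, 1.8, 17.9]
gripper_width: 14.8
grasp_force: 50.6
```

Contact on the rim, 18 N upward. I'm opening the fingers and backing off upward.

```bash

python3 -m jog '[{"translation":[0,0,-0.0005],"roll":0},{"translation":[0,0,-0.0005],"roll":0},{"translation":[0,0,-0.0005],"roll":0},{"translation":[0,0,-0.0005],"roll":0},{"translation":[0,0,-0.0005],"roll":0},{"translation":[0,0,-0.0005],"roll":0},{"translation":[0,0,-0.0005],"roll":0},{"translation":[0,0,-0.0005],"roll":0}]' 0.06 50
python3 -m jog '[{"translation":[0,0,-0.01],"roll":0},{"translation":[0,0,-0.03],"roll":0},{"translation":[0,0,-0.06],"roll":0},{"translation":[0,0,-0.09],"roll":0},{"translation":[0,0,-0.12],"roll":0},{"translation":[0,0,-0.12],"roll":0},{"translation":[0,0,-0.12],"roll":0},{"translation":[0,0,-0.12],"roll":0}]' 0.06 50
python3 - <<'E'
from h import *
c=read_camera("wrist");d=trace("swab_grip","wrist")
print([(x["box"],x["confidence"]) for x in d])
for z in(174,105):print(z,wpix(c,[520,-314,z]))
m=d[0]["mask"];ys,xs=np.nonzero(m)
for y in range(ys.min(),ys.max()+1,4): r=xs[ys==y];print(y,r.min(),r.max())
cs=read_camera("scene");print([(x["box"],x["confidence"]) for x in spot_in("swab_grip","scene")],[(x["box"],x["confidence"]) for x in spot_in("dropper_center","scene")])
E
```

```text
time: 13.6
ee_pos: [518.7, -313.0, 125.8]
eef_rot: [-180.0, 0.0, 157.2]
force: [-0.0, 0.7, -0.1]
gripper_width: 60.3
grasp_force: 0.0
time: 14.6
ee_pos: [518.4, -312.8, 245.5]
eef_rot: [-180.0, -0.0, 157.2]
force: [0.3, 0.2, 0.5]
gripper_width: 59.8
grasp_force: 0.0
[([295.7, 167.4, 331.7, 217.6], 0.7), ([512.6, 150.1, 549.6, 175.9], 0.65)]
174 [311.33450704 211.41211645]
105 [311.79389072 186.98159246]
168 307 319
172 300 326
176 297 329
180 295 331
184 295 332
188 295 332
192 296 331
196 299 328
200 302 324
204 303 323
208 303 324
212 303 323
216 304 321
220 310 312
[([451.2, 226.7, 461.8, 252.0], 0.75)] []
```

The swab stands upright: collar at (313,185) and handle top at (313,211), both within 3 px of where an upright swab should appear. The fingers are clear of it.

```bash
python3 -c "
from workcell import hand_in
print(hand_in())"
```

```text
the job is handed in; nothing more can be done
None
```

The swab stands upright and released in the open vial with its collar on the rim, the arm never went near the dropper bottle, and I handed the job in at about 15 s; no verdict came back.

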